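# Free the backup battery and tip it out of its well

## Task

Free the battery of the sampler's backup unit so that its terminals can be got at: swing the sprung hold-down arm up until it stays open by itself, and leave it open. Slide the battery forward, upright and without ramming it, until its base stops against the front edge of its well, then tip it over that edge by pushing high on its back, so that it lies flat on its front face on the rubber deck, square to the unit, its base near the well's edge and its terminals facing away from the well. Leave the other things on the bench where they are.

Things in the scene. Friction and masses are not known exactly. Their poses are not given: they have to be found in the camera images.
- unit: Backup unit fixed to the bench: low grey steel chassis, x -190 to 160, y -117 to 137, 30 high, with a sunken well for two batteries, one fitted. Origin at bench height under the middle of the well's front edge; x points from the well over the front deck, y towards the arm's post, z up. The post stands at x -69, y 107 on the side deck and is 134 high, 34 wide.
- stop_edge (a point): Middle of the well's front edge (aluminium trim), 30 above the bench, with the unit's axes. The well runs 138 back from it and 83 to either side; its steel floor is 10 lower, so the edge is a stop 10 high. The front deck runs 160 forward, its black rubber mat level with the edge. The deck behind and beside the well is level with it too.
- hinge (a point): Axis of the hold-down arm, on the post, 122 above the bench at x -69, y 107 of the unit, with the unit's axes; the arm turns about the unit's x.
- grip (a point): Middle of the arm's handle, an upright black fin 14 thick (unit x), 40 long (unit y), its top 16 above this point, the arm's steel strip (16 wide) 26 below. Arm down: 120 from the hinge along the unit's -y and 36 above it; it turns with the arm. A crossbar, 110 long (unit x), 16 wide, top 32 below this point, 30 from here towards the hinge, presses on the battery.
- hold_down (a joint): Angle of the hold-down arm: 0 rad down on the battery, growing as its free end swings up and over towards the post; stop at 1.75 rad, leaning outwards. Over-centre gas spring: below about 0.9 rad it pulls the arm down (0.6 N m when down, about 5 N at the handle); beyond that it throws the arm open and holds it.
- battery: Battery in the well: grey block with black lid, 65 (x) by 151 (y) by 94 high (z), 0.5 to 1 kg, two steel blade terminals 7 high on top near its -y end. Origin at its underside's centre; x points to the well's front edge, the back is x = -32.5. Starts upright, 20 to 48 short of the edge. Floor friction 0.5 to 0.7: a push 25 to 45 above the floor slides it, one near the top tips it.
- battery_mid (a point): Centre of the battery block, 47 above its underside, with the battery's axes. As the battery tips over the edge its back face rises: a pusher that goes up with it tips it with 3 to 8 N, one that rubs along it can jam it. It falls over by itself once leaning some 40 degrees, and its base then overhangs the well by about 20.
- spare: A like battery standing on the bench beside the unit, to be left alone. Origin at the centre of its underside.
- vial_rack: Black vial rack block 80 by 120 by 40 high (vials to 52), loose on the bench beside the unit, to be left alone. Origin at the centre of its underside.
- wash_bottle: Glass bottle with a blue cap, 68 across, 130 high, loose on the bench beside the unit, to be left alone. Origin at the centre of its underside.
- screwdriver: Screwdriver, 180 long, lying on the bench beside the unit, to be left alone. Origin in its underside.
Not all that is in view belongs to the job. What is shaped like the battery but brown is not meant.

How it is judged:
On the way, in this order (a step that is already met when the one before it is completed fails the run):
1. the hold-down arm is swung open and let go (beyond 1.5 rad), the battery still upright (value of joint hold_down above 1.5 rad and contact force between the fingers and unit below 0.5 N and angle between battery's own z axis and vertical below 0.1 rad), for 0.2 s.
2. the battery stands upright on the well's floor with its base against the front edge (front face within 3 mm of it) (x of battery in the frame of unit above -0.0355 m and z of battery in the frame of unit below 0.023 m and angle between battery's own z axis and vertical below 0.06 rad), for 0.2 s.
At the end, for the whole second after the job is handed in: the arm stands open (beyond 1.5 rad); the battery lies at rest on its front face on the rubber deck, level within 0.1 rad, square to the unit within 0.2 rad, terminals away from the well, its middle over the deck and its base between 36 mm behind and 30 mm in front of the well's front edge (value of joint hold_down above 1.5 rad and angle between battery's own x axis and vertical above 3.04 rad and angle between the y axis of battery and the y axis of unit, either way round below 0.2 rad and x of battery in the frame of unit between -0.036 and 0.03 m and linear speed of battery below 0.02 m/s and x of battery_mid in the frame of unit above 0 m); the robot touches nothing.
It fails at once if the battery rammed or squeezed: more than 60 N from the fingers (contact force between the fingers and battery above 60 N).
It fails at once if the spare battery moved (distance of spare from where it was at the start of the episode above 0.02 m).
It fails at once if the vial rack moved (distance of vial_rack from where it was at the start of the episode above 0.02 m).
It fails at once if the bottle moved (distance of wash_bottle from where it was at the start of the episode above 0.02 m).
It fails at once if the screwdriver moved (distance of screwdriver from where it was at the start of the episode above 0.02 m).
It also fails if it takes over 70 s, if anything falls off the work surface, if the arm or the gripper's body presses on something with over 40 N, if the wrist force passes 120 N, or if a joint passes its speed limit or range.

## Robot

A 6-joint arm with a two-finger parallel gripper is mounted at the origin on the work surface. World frame = base frame: x ahead of the robot, y to its left, z up, the work surface at z = 0. Lengths are in m, angles in rad, forces in N, time in s.
With the tool pointing down it reaches from about 0.3 to 0.875 m from the base axis. Payload 6.4 kg.
Tool frame: the origin (TCP) lies on the front face of the gripper's body, between the roots of the fingers; the fingertips stand 64 mm ahead of it and the grasp point (between the pads) lies 45 mm ahead of it; z points along the fingers, y is the direction in which the jaws open and shut (so a half turn about z gives the same grasp; the last joint's range is limited). The gripper opens to 88 mm and grips with 3 to 60 N. Pads are 18 mm wide; open, the fingers measure 123 mm over their backs; the gripper's body (75 mm by 187 mm) begins 45 mm behind the grasp point.
Start: joints at [1.133, 0.181, 1.607, -0, 1.354, -0.206], TCP at [0.132, 0.56, 0.303] pointing down, gripper open.
Joint ranges: [-2.99, 2.99], [-0.89, 2.07], [0.3, 2.58], [-1.14, 4.28], [0, 2.63], [-3.12, 3.12]. Speed limits (rad/s): [2.57, 2.57, 3.01, 3.14, 3.14, 3.14].

## Interface

Orientations are given as a unit quaternion [w, x, y, z].
In Python, from station import env gives the robot as it stands.
- The arm moves only by the shell command python3 -m crank 'ROWS' [OPENING]. ROWS is a JSON object of lists of equal length, an entry for each row: "translation": the shift along the world's x, y, z normalised to -1 to 1, where 1 is 50 cm, a list of three; "yaw": the turn about the world's z normalised to -1 to 1, where 1 is 90 degrees. In form: {"translation": [[x, y, z], ...], "yaw": [yaw, ...]}. A call has 1 to 12 rows; each row is the pose to reach, as a shift and turn from the pose commanded when the call began; what a row does not reach only later rows make up. A row lasts 1/8 s, in which the tool goes at most 62.5 mm and 10.7 degrees, less where a joint would pass 70% of its speed; a pose out of reach is approached as far as the arm can. A call with a number of a shift or a turn outside -1 to 1 is refused whole. A call with a gripper value outside its range is refused whole. OPENING is the gripper's target within -1 to 1 (shut at 1, half-way at 0, fully open at -1), set as the call begins (- or left out, the last holds). The fingers move at their own pace and stop on an object; the grip force is fixed at half the most. Time passes only in rows, so rows that repeat a pose let the fingers close. It gives the time, the measured TCP pose, the force and the opening at its end, in the units of the state.
- env.observe(): the state, without advancing time (a new reading comes with each control period).
- env.capture(name): name is "scene" or "top"; returns a dict with "image" (400x640x3 uint8, blue, green, red), "mtx" (3x3 intrinsics, pixels), "k1" (the pictures are not rectified: a ray, as slopes to the right and down, at radius r is drawn at 1 + k1 r^2 times it, then the intrinsics apply), "view" (4x4, takes a point from world to camera coordinates). Camera axes: x right, y up, looking along -z (the intrinsics and any distortion apply to the point x, -y, -z); pixel columns grow to the right and rows downward; lengths in m; the calibration is good to about 2 mm. A picture is of the moment at which its call begins. There is no depth.
- env.job_done(): hands the job in, once; it reports no verdict.
Trained networks look in a picture, given as the dict that the camera call returned (one of the last four; its "shot" number tells which), for a name from the list of things; names that differ only in an ending like _2 or _b are one class to them, and where a whole thing is asked for, a point or a joint stands for the part that bears it (a point fixed in the world has none). Each returns a list of dicts, best first, with "conf" (0 to 1); they miss things now and then, are a little off and sometimes report something else, mostly with a low value. They report only what shows in the picture. A call takes as long as a camera call. They do not tell look-alikes from the thing itself.
- env.find_in(picture, query): "xyz" ([x, y, z] in m, in world coordinates, good to about 4 mm: the middle of the surface that is visible of it).
- env.spot_point(picture, query): "xyz" ([x, y, z] in m, in world coordinates, good to about 4 mm: a listed point, or the origin of a listed thing).
The state is a dict: "t": time; "joint_pos": joint angles; "joint_velocities": joint speeds; "effort": joint torques, N m; "position": TCP position; "orientation": TCP orientation; "ft_force": force on the tool from outside, world axes, zero at the start; "ft_torque": the same for the moment, N m; "grip_width": finger opening in m.
Only numpy, scipy, OpenCV 4.12 (cv2) and the standard library are available. Lean on these libraries where they do the work, as an engineer would, in place of code of your own. Each camera call takes 0.05 s, during which the arm holds its last target.

## Working session

There is one attempt and no reset: what is moved stays moved. The work goes in short steps, Python scripts to look and compute and a shell command to move; the robot and the scene stay as the last step left them, time stands still between calls to the robot, and variables do not carry over. Pictures are saved under pics/ and viewed, and the job is handed in when it is done.

```bash
ls; mkdir -p pics; python3 - <<'E'
from station import env
import cv2
s=env.observe();print(s)
for n in("scene","top"):
    p=env.capture(n);cv2.imwrite(f"pics/{n}0.png",p["image"]);print(n,p["mtx"],p["k1"],p["view"])
    for q in("battery","spare","stop_edge","hinge","grip","battery_mid","vial_rack","wash_bottle","screwdriver","unit"):
        r=env.spot_point(p,q);print(q,[(round(d["conf"],2),[round(float(v),3) for v in d["xyz"]]) for d in r[:3]])
E
```

```text
pics
{'t': 0.0, 'joint_pos': array([ 1.13269817e+00,  1.81502315e-01,  1.60799633e+00, -1.49007327e-05,
        1.35382028e+00, -2.06307227e-01]), 'joint_velocities': array([ 0.00094606, -0.00134921,  0.0006724 ,  0.00206387, -0.00060851,
        0.00188397]), 'effort': array([-1.81089556e-03, -4.33872378e+01, -3.41840780e+01,  6.99100387e-02,
        3.88197473e-02, -1.83182510e-04]), 'position': array([0.13189377, 0.55922695, 0.30183748]), 'orientation': array([-2.66417035e-04,  1.15634550e-01,  9.93291451e-01, -8.21020333e-04]), 'ft_force': array([-0.56079038,  1.18210109,  0.19299057]), 'ft_torque': array([-0.00779163,  0.02438642, -0.01581482]), 'grip_width': 0.08833389556901472}
scene [[478.78209256   0.         314.35558959]
 [  0.         478.78209256 199.56734754]
 [  0.           0.           1.        ]] -0.12475394454852792 [[ 0.32893769  0.9443436  -0.00389465 -0.19961845]
 [-0.60315893  0.2132646   0.7685815   0.20008075]
 [ 0.72663561 -0.25046633  0.63974004 -1.45916562]
 [ 0.          0.          0.          1.        ]]
battery [(0.73, [0.527, 0.035, 0.023]), (0.61, 
[... 570 characters left out ...]
        ]] -0.05933207094509133 [[-0.02519505 -0.99937722  0.02470589  0.03964951]
 [ 0.99276584 -0.02211093  0.11801313 -0.51656803]
 [-0.11739336  0.02750051  0.99270465 -0.98366403]
 [ 0.          0.          0.          1.        ]]
battery [(0.84, [0.277, 0.195, -0.001]), (0.78, [0.523, 0.039, 0.019])]
spare [(0.65, [0.528, 0.282, -0.003])]
stop_edge [(0.72, [0.6, 0.026, 0.028])]
hinge [(0.8, [0.544, 0.14, 0.124])]
grip [(0.73, [0.526, 0.021, 0.158])]
battery_mid [(0.93, [0.281, 0.198, 0.05]), (0.55, [0.525, 0.035, 0.07])]
vial_rack [(0.93, [0.713, 0.269, 0.004])]
wash_bottle [(0.56, [0.469, -0.207, 0.001])]
screwdriver [(0.89, [0.667, -0.192, 0.001])]
unit [(0.74, [0.594, 0.024, 0.0])]
```

View pics/scene0.png

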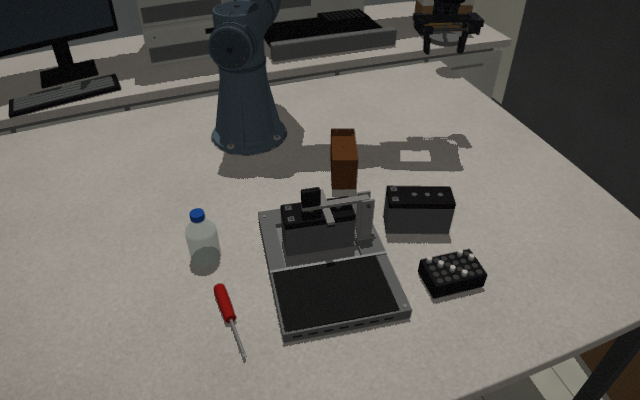

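View pics/top0.png

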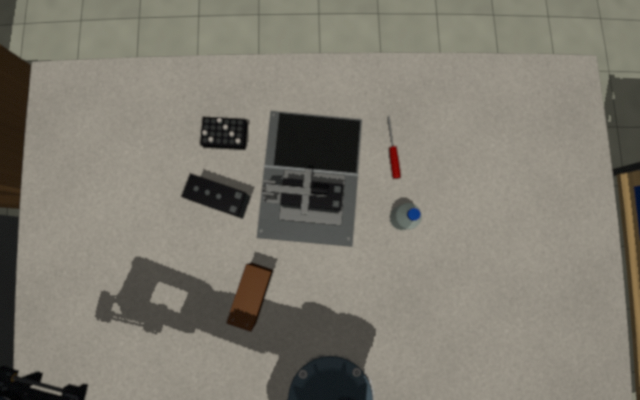

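Candidates: the grey block under the hold-down arm (scene ~(320,235), top ~(312,195)), the grey one on the bench (scene (418,210)), and the brown look-alike (scene (344,158)). Only the first is in the well. I'll check it in a crop and fit the unit's yaw from its corners.

```bash
cat > h.py <<'E'
import numpy as np, cv2
from station import env
def ray(p,u,v):
    K=p["mtx"];d=np.array([(u-K[0,2])/K[0,0],(v-K[1,2])/K[1,1]])
    s=cv2.undistortPoints(np.array([[[u,v]]],float),K,np.array([p["k1"],0,0,0.]))[0,0]
    V=p["view"];R=V[:3,:3];c=-R.T@V[:3,3];return c,R.T@np.array([s[0],-s[1],-1])
def atz(p,u,v,z):
    c,d=ray(p,u,v);return c+d*(z-c[2])/d[2]
def proj(p,X):
    V=p["view"];c=V[:3,:3]@np.array(X)+V[:3,3];x,y=c[0]/-c[2],-c[1]/-c[2];f=1+p["k1"]*(x*x+y*y)
    K=p["mtx"];return K[0,0]*x*f+K[0,2],K[1,1]*y*f+K[1,2]
def up(p,name,u0,v0,u1,v1,k):
    cv2.imwrite(name,cv2.resize(p["image"][v0:v1,u0:u1],None,fx=k,fy=k,interpolation=cv2.INTER_CUBIC))
E
python3 - <<'E'
from h import *
p=env.capture("top");up(p,"pics/t1.png",240,100,380,260,3.7)
p=env.capture("scene");up(p,"pics/s1.png",240,170,420,345,3.4)
E
```

```text
(no output)
```

View pics/t1.png

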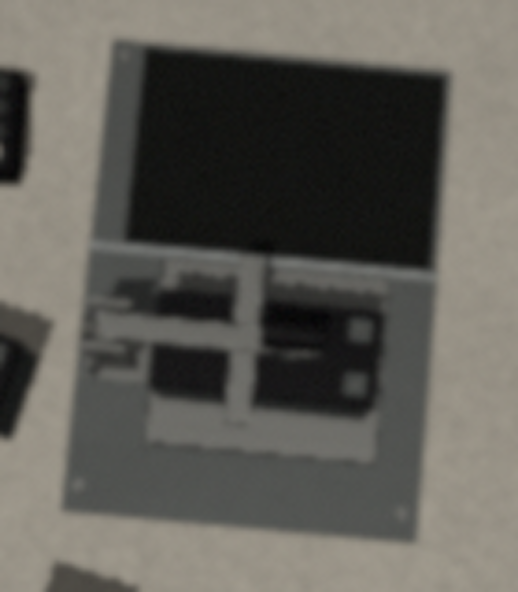

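View pics/s1.png

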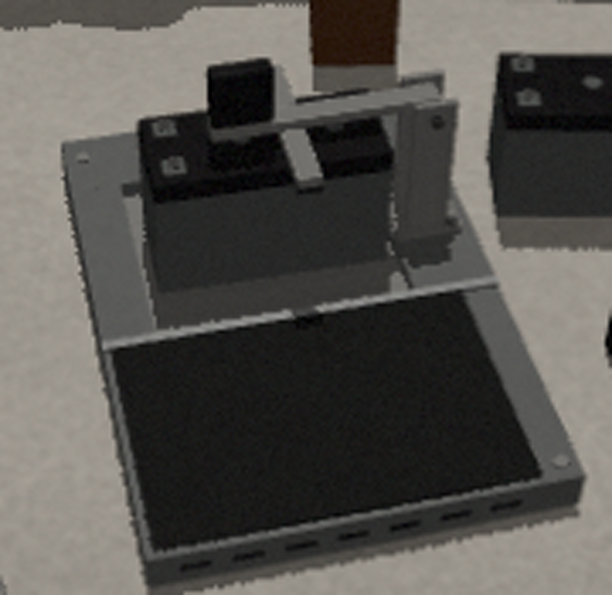

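The grey battery sits in the well under the arm, with its terminals at the -y end, so it is the one meant. Next I fit the poses.

```bash
python3 - <<'E'
from h import *
from scipy.optimize import least_squares
t=env.capture("top");s=env.capture("scene")
T=lambda a,b:(240+a/3.7-.35,100+b/3.7-.35); S=lambda a,b:(240+a/3.4-.35,170+b/3.4-.35)
ob=[(t,T(113,40),(.16,.137,.03)),(t,T(449,72),(.16,-.117,.03)),(t,T(63,511),(-.19,.137,.03)),(t,T(416,541),(-.19,-.117,.03)),
(s,S(62,144),(-.19,-.117,.03)),(s,S(147,558),(.16,-.117,.03)),(s,S(582,478),(.16,.137,.03)),(s,S(105,346),(0,-.117,.03)),(s,S(497,285),(0,.137,.03)),(t,T(92,243),(0,.137,.03)),(t,T(436,273),(0,-.117,.03))]
def W(q,X):
    c,n=np.cos(q[2]),np.sin(q[2]);return [q[0]+c*X[0]-n*X[1],q[1]+n*X[0]+c*X[1],X[2]]
f=lambda q:np.concatenate([np.subtract(proj(p,W(q,X)),uv) for p,uv,X in ob])
r=least_squares(f,[.597,.025,-.1],loss='soft_l1');q=r.x;print(q,np.degrees(q[2]));print(f(q).reshape(-1,2).round(1))
np.save("unit.npy",q)
for n,X in dict(hinge=(-.069,.107,.122),grip=(-.069,-.013,.158)).items():print(n,np.round(W(q,X),4))
inv=lambda P:np.array([[np.cos(q[2]),np.sin(q[2])],[-np.sin(q[2]),np.cos(q[2])]])@(np.array(P)[:2]-q[:2])
for uv in[(383,308),(375,412),(148,392)]:print("lid t",inv(atz(t,*T(*uv),.114)).round(4))
for uv in[(137,117),(150,203),(392,165)]:print("lid s",inv(atz(s,*S(*uv),.114)).round(4))
for P in [(.525,.036),(.279,.197),(.53,.281),(.713,.27),(.47,-.21),(.666,-.192)]:print(P,inv(P).round(3))
E
```

```text
[ 0.59797224  0.02597289 -0.11735211] -6.723780897375278
[[ 0.2 -1.5]
 [ 1.6 -1.2]
 [-0.6 -0.9]
 [ 0.4  0. ]
 [ 0.2  0.2]
 [-0.1  0.6]
 [ 1.7 -0.7]
 [-0.7 -0.5]
 [ 0.1 -2. ]
 [-0.6  0.7]
 [ 0.7  1.6]]
hinge [0.542  0.1403 0.122 ]
grip [0.5279 0.0211 0.158 ]
lid t [-0.04   -0.0716]
lid t [-0.1094 -0.0721]
lid t [-0.1104  0.0775]
lid s [-0.1092 -0.0733]
lid s [-0.0293 -0.0786]
lid s [-0.0301  0.0712]
(0.525, 0.036) [-0.074  0.001]
(0.279, 0.197) [-0.337  0.133]
(0.53, 0.281) [-0.097  0.245]
(0.713, 0.27) [0.086 0.256]
(0.47, -0.21) [-0.099 -0.249]
(0.666, -0.192) [ 0.093 -0.209]
```

```bash
python3 -m crank '{"translation":[[0.1,-0.1,0],[0.2,-0.2,0],[0.3,-0.3,0],[0.36,-0.4,0],[0.42,-0.5,0],[0.48,-0.6,0],[0.54,-0.7,0],[0.6,-0.8,0],[0.6,-0.8,0],[0.6,-0.8,0]],"yaw":[-0.1,-0.2,-0.3,-0.4,-0.5,-0.6,-0.7,-0.8,-0.927,-0.927]}' -1; cat > st.py <<'E'
from h import *
q=np.load("unit.npy");s=env.observe();P=s["position"];w,x,y,z=s["orientation"]
from scipy.spatial.transform import Rotation as R
Y=R.from_quat([x,y,z,w]).as_matrix()[:,1];c,n=np.cos(q[2]),np.sin(q[2])
d=P[:2]-q[:2]
print("t",round(s["t"],2),"tcp",P.round(4),"unit xy",round(c*d[0]+n*d[1],4),round(-n*d[0]+c*d[1],4),"jaw-unit deg",np.degrees(np.arctan2(Y[1],Y[0])-q[2]).round(1),"F",s["ft_force"].round(1),"w",round(s["grip_width"],4))
E
python3 st.py
```

```text
t: 2.55
position: [0.4324, 0.1588, 0.3027]
orientation: [-0.0, 0.748, 0.664, 0.0]
ft_force: [-0.0, 0.6, -0.2]
grip_width: 0.0883
t 2.55 tcp [0.4324 0.1588 0.3027] unit xy -0.18 0.1126 jaw-unit deg -0.1 F [-0.   0.6 -0.2] w 0.0883
```

```bash
python3 -m crank '{"translation":[[0.1,-0.14,0],[0.19,-0.276,0],[0.19,-0.276,0],[0.19,-0.276,0],[0.19,-0.276,-0.1],[0.19,-0.276,-0.18],[0.19,-0.276,-0.198],[0.19,-0.276,-0.198]],"yaw":[0,0,0,0,0,0,0,0]}'; python3 st.py; python3 - <<'E'
from h import *
p=env.capture("scene");up(p,"pics/s2.png",240,100,420,275,3.4)
E
```

```text
t: 3.55
position: [0.5269, 0.0228, 0.2042]
orientation: [-0.0, 0.746, 0.665, -0.0]
ft_force: [0.3, -0.5, -0.7]
grip_width: 0.088
t 3.55 tcp [0.5269 0.0228 0.2042] unit xy -0.0702 -0.0115 jaw-unit deg 0.2 F [ 0.3 -0.5 -0.7] w 0.088
```

View pics/s2.png

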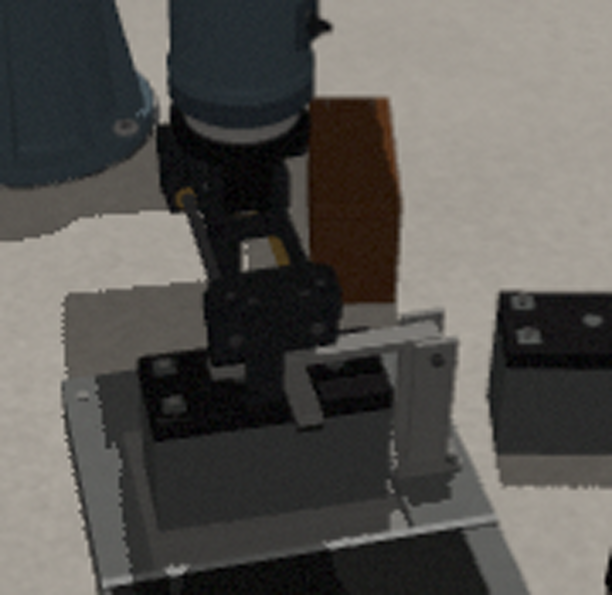

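The gripper straddles the fin at crop ~(265,370), with the crossbar visible in front of it. Now I close it.

```bash
python3 -m crank '{"translation":[[0,0,0],[0,0,0],[0,0,0],[0,0,0],[0,0,0],[0,0,0]],"yaw":[0,0,0,0,0,0]}' 1; python3 st.py; python3 - <<'E'
import numpy as np
q=np.load("unit.npy")[2]
for th in (.1,.2,.3,.4,.5,.6,.7,.8,.9,1,1.1,1.2,1.3,1.4,1.5,1.55):
    y=-.12*np.cos(th)+.036*np.sin(th)+.12;z=.12*np.sin(th)+.036*np.cos(th)-.036
    print(th,np.round(np.array([-np.sin(q)*y,np.cos(q)*y,z])*2,3))
E
```

```text
t: 4.35
position: [0.5271, 0.0216, 0.2037]
orientation: [-0.0, 0.747, 0.664, -0.0]
ft_force: [0.1, -0.3, -0.3]
grip_width: 0.0302
t 4.35 tcp [0.5271 0.0216 0.2037] unit xy -0.0699 -0.0126 jaw-unit deg 0.0 F [ 0.1 -0.3 -0.3] w 0.0302
0.1 [0.001 0.008 0.024]
0.2 [0.002 0.019 0.046]
0.3 [0.004 0.032 0.068]
0.4 [0.006 0.047 0.088]
0.5 [0.007 0.063 0.106]
0.6 [0.01  0.082 0.123]
0.7 [0.012 0.102 0.138]
0.8 [0.015 0.124 0.15 ]
0.9 [0.017 0.146 0.161]
1 [0.02  0.17  0.169]
1.1 [0.023 0.194 0.175]
1.2 [0.026 0.219 0.178]
1.3 [0.029 0.243 0.179]
1.4 [0.032 0.268 0.177]
1.5 [0.035 0.293 0.172]
1.55 [0.036 0.305 0.169]
```

Still closing (30 mm); I'll let it finish.

```bash
python3 -m crank '{"translation":[[0,0,0],[0,0,0],[0,0,0],[0,0,0]],"yaw":[0,0,0,0]}' 1
```

```text
t: 4.85
position: [0.5272, 0.0216, 0.2037]
orientation: [0.0, 0.747, 0.665, 0.0]
ft_force: [0.4, -0.2, -2.2]
grip_width: 0.0137
```

Gripped the fin at 14 mm. Following the arc.

```bash
python3 -m crank '{"translation":[[0,0.004,0.012],[0.001,0.008,0.024],[0.001,0.013,0.035],[0.002,0.019,0.046],[0.003,0.025,0.057],[0.004,0.032,0.068],[0.004,0.032,0.068]],"yaw":[0,0,0,0,0,0,0]}'
```

```text
t: 5.72
position: [0.5289, 0.0367, 0.238]
orientation: [0.001, 0.747, 0.665, -0.001]
ft_force: [0.7, -6.4, -3.2]
grip_width: 0.0135
```

```bash
python3 -m crank '{"translation":[[0.001,0.007,0.01],[0.002,0.015,0.02],[0.003,0.031,0.038],[0.006,0.05,0.055],[0.008,0.07,0.07],[0.011,0.092,0.082],[0.013,0.114,0.093],[0.016,0.138,0.101],[0.019,0.162,0.107],[0.019,0.162,0.107]],"yaw":[0,0,0,0,0,0,0,0,0,0]}'; python3 - <<'E'
from h import *
p=env.capture("scene");up(p,"pics/s3.png",240,70,420,245,3.4)
E
```

```text
t: 6.98
position: [0.5386, 0.1201, 0.2923]
orientation: [-0.0, 0.747, 0.665, 0.001]
ft_force: [-2.3, -0.3, 7.7]
grip_width: 0.0138
```

View pics/s3.png

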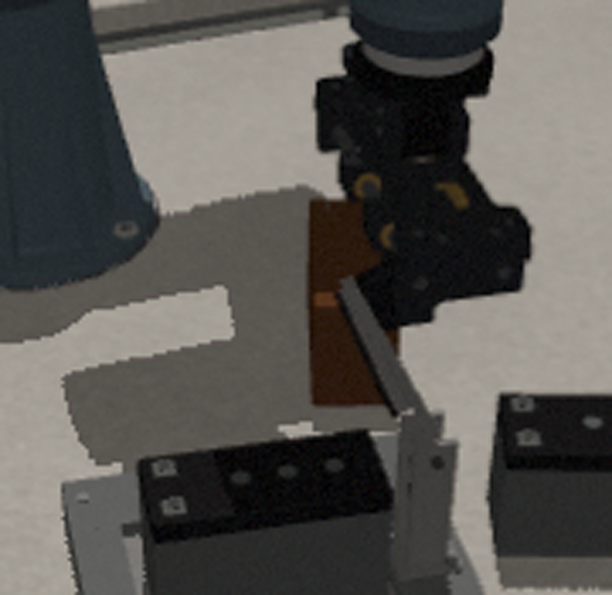

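The arm stands at about 1.1 rad (strip from (400,410) to (345,280) in the crop), and the battery is upright and undisturbed. I'll carry on to about 1.5 and release.

```bash
python3 -m crank '{"translation":[[0.003,0.025,0.003],[0.006,0.049,0.004],[0.009,0.074,0.002],[0.012,0.099,-0.003],[0.013,0.108,-0.006],[0.013,0.108,-0.006]],"yaw":[0,0,0,0,0,0]}'; python3 -m crank '{"translation":[[0,0,0],[0,0,0],[0,0,0],[0,0,0],[0,0,0],[0,0,0]],"yaw":[0,0,0,0,0,0]}' -1;  python3 - <<'E'
from h import *
p=env.capture("scene");up(p,"pics/s4.png",240,70,420,245,3.4)
E
```

```text
t: 7.78
position: [0.545, 0.1742, 0.2882]
orientation: [-0.001, 0.747, 0.665, 0.001]
ft_force: [-2.7, 5.1, 4.8]
grip_width: 0.0136
t: 8.52
position: [0.5451, 0.1726, 0.2883]
orientation: [0.0, 0.747, 0.664, 0.0]
ft_force: [0.4, -0.2, 0.3]
grip_width: 0.0714
```

View pics/s4.png

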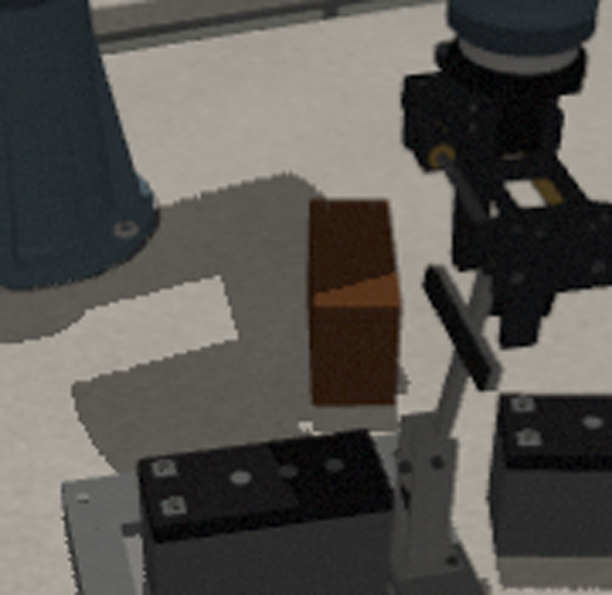

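The arm rests fully open, leaning outwards (crop (440,430) to (485,280)). Retreat, turn 90°, and go behind the battery.

```bash
python3 -m crank '{"translation":[[0,0,0.07],[0,0,0.14],[-0.04,-0.09,0.14],[-0.1,-0.18,0.14],[-0.175,-0.284,0.14],[-0.175,-0.284,0.14],[-0.175,-0.284,0.14],[-0.175,-0.284,0.14],[-0.175,-0.284,0.14],[-0.175,-0.284,0.14],[-0.175,-0.284,0.14],[-0.175,-0.284,0.14]],"yaw":[0,0,0.1,0.2,0.3,0.4,0.5,0.6,0.7,0.8,0.9,1]}'; python3 -m crank '{"translation":[[0,0,-0.1],[0,0,-0.2],[0,0,-0.24],[0,0,-0.24],[0,0,-0.24]],"yaw":[0,0,0,0,0]}'; python3 st.py; python3 - <<'E'
from h import *
p=env.capture("scene");up(p,"pics/s5.png",240,100,420,275,3.4)
p=env.capture("top");up(p,"pics/t5.png",240,100,380,260,3.7)
for q in("battery","battery_mid","hinge","grip"):
    r=env.spot_point(p,q);print(q,[(round(d["conf"],2),[round(float(v),3) for v in d["xyz"]]) for d in r[:3]])
E
```

```text
t: 10.07
position: [0.4575, 0.0306, 0.3583]
orientation: [0.0, 0.056, 0.998, -0.0]
ft_force: [-0.0, 0.3, -0.1]
grip_width: 0.0879
t: 10.7
position: [0.4583, 0.0305, 0.2394]
orientation: [0.001, 0.059, 0.998, -0.0]
ft_force: [-0.0, 0.4, 0.7]
grip_width: 0.0882
t 10.7 tcp [0.4583 0.0305 0.2394] unit xy -0.1393 -0.0118 jaw-unit deg 90.0 F [-0.   0.4  0.7] w 0.0882
battery [(0.71, [0.28, 0.194, -0.001]), (0.27, [0.598, 0.029, 0.002])]
battery_mid []
hinge [(0.9, [0.541, 0.144, 0.124])]
grip [(0.78, [0.547, 0.198, 0.235])]
```

View pics/s5.png

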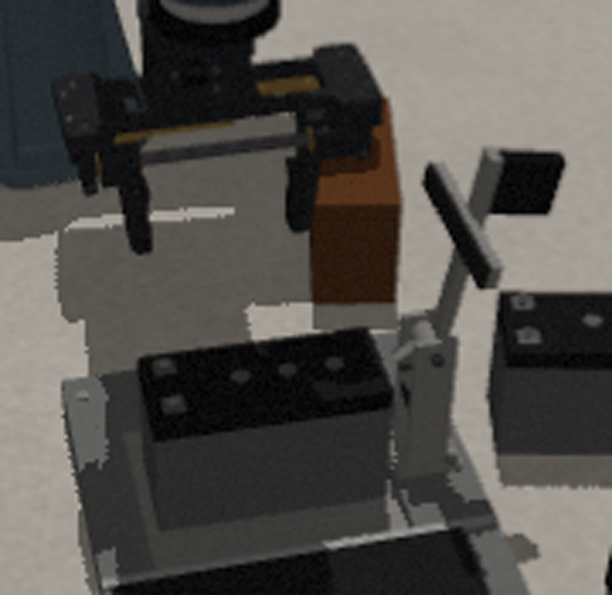

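View pics/t5.png

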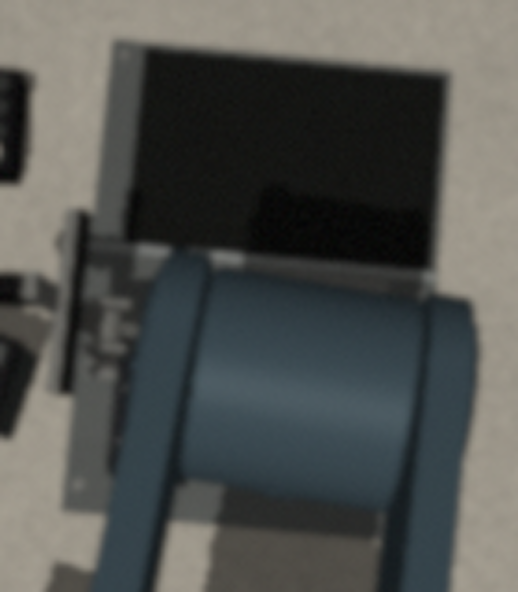

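```bash
python3 -m crank '{"translation":[[0,0,-0.1],[0,0,-0.18],[0,0,-0.222],[0,0,-0.222],[0,0,-0.222]],"yaw":[0,0,0,0,0]}'; python3 st.py
python3 -m crank '{"translation":[[0.008,-0.001,0],[0.016,-0.002,0],[0.024,-0.003,0],[0.032,-0.004,0],[0.032,-0.004,0]],"yaw":[0,0,0,0,0]}'; python3 st.py
```

```text
t: 11.62
position: [0.4583, 0.0305, 0.1282]
orientation: [0.001, 0.059, 0.998, -0.0]
ft_force: [0.2, 0.9, -0.2]
grip_width: 0.0881
t 11.62 tcp [0.4583 0.0305 0.1282] unit xy -0.1392 -0.0118 jaw-unit deg 90.0 F [ 0.2  0.9 -0.2] w 0.0881
t: 12.25
position: [0.4739, 0.0286, 0.1272]
orientation: [0.0, 0.059, 0.998, -0.0]
ft_force: [0.2, -0.6, 1.2]
grip_width: 0.088
t 12.25 tcp [0.4739 0.0286 0.1272] unit xy -0.1235 -0.012 jaw-unit deg 90.0 F [ 0.2 -0.6  1.2] w 0.088
```

```bash
python3 -m crank '{"translation":[[0.006,-0.001,0],[0.012,-0.001,0],[0.018,-0.002,0],[0.024,-0.003,0]],"yaw":[0,0,0,0]}'; python3 st.py
python3 -m crank '{"translation":[[0.006,-0.001,0],[0.012,-0.001,0],[0.018,-0.002,0],[0.024,-0.003,0]],"yaw":[0,0,0,0]}'; python3 st.py
```

```text
t: 12.75
position: [0.4837, 0.0274, 0.1268]
orientation: [-0.003, 0.058, 0.998, 0.0]
ft_force: [-12.6, -0.2, 9.8]
grip_width: 0.088
t 12.75 tcp [0.4837 0.0274 0.1268] unit xy -0.1136 -0.012 jaw-unit deg 90.0 F [-12.6  -0.2   9.8] w 0.088
t: 13.25
position: [0.4952, 0.0263, 0.1266]
orientation: [-0.003, 0.058, 0.998, 0.0]
ft_force: [-11.2, 2.1, 8.8]
grip_width: 0.0882
t 13.25 tcp [0.4952 0.0263 0.1266] unit xy -0.1021 -0.0117 jaw-unit deg 90.1 F [-11.2   2.1   8.8] w 0.0882
```

The force is 12 N forward with a 9 N upward component, which suggests something rubs. I'll look.

```bash
python3 - <<'E'
from h import *
p=env.capture("scene");up(p,"pics/s6.png",240,120,420,295,3.4)
E
```

```text
(no output)
```

View pics/s6.png

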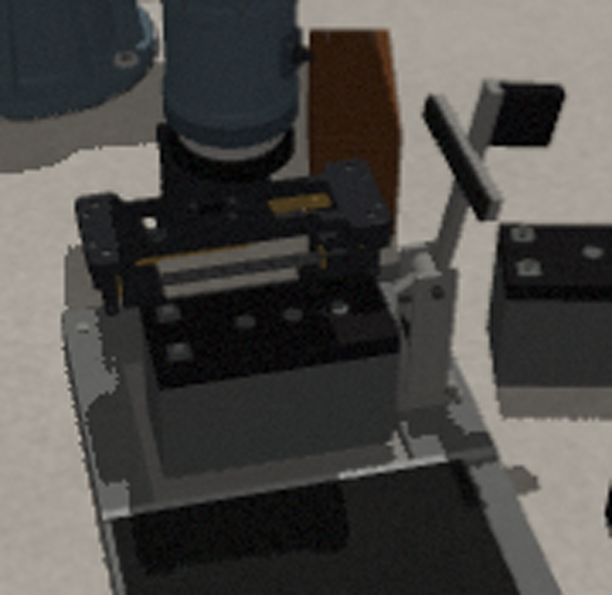

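```bash
python3 -m crank '{"translation":[[-0.004,0,0],[-0.01,0.001,0],[-0.01,0.001,0]],"yaw":[0,0,0]}'; python3 st.py;python3 - <<'E'
from h import *
p=env.capture("scene");up(p,"pics/s7.png",270,190,370,265,6)
t=env.capture("top")
for q in("battery","battery_mid"):
  for P in (p,t):
    r=env.spot_point(P,q);print(q,[(round(d["conf"],2),[round(float(v),3) for v in d["xyz"]]) for d in r[:3]])
E
```

```text
t: 13.68
position: [0.4928, 0.0261, 0.1274]
orientation: [0.0, 0.059, 0.998, -0.0]
ft_force: [0.3, -0.1, -0.6]
grip_width: 0.0881
t 13.68 tcp [0.4928 0.0261 0.1274] unit xy -0.1045 -0.0122 jaw-unit deg 90.0 F [ 0.3 -0.1 -0.6] w 0.0881
battery [(0.94, [0.537, 0.035, 0.025]), (0.81, [0.282, 0.201, -0.004]), (0.5, [0.667, -0.191, 0.003])]
battery [(0.84, [0.28, 0.193, 0.002])]
battery_mid [(0.93, [0.539, 0.034, 0.068]), (0.72, [0.28, 0.194, 0.046]), (0.71, [0.538, 0.143, 0.123])]
battery_mid [(0.91, [0.281, 0.197, 0.05])]
```

View pics/s7.png

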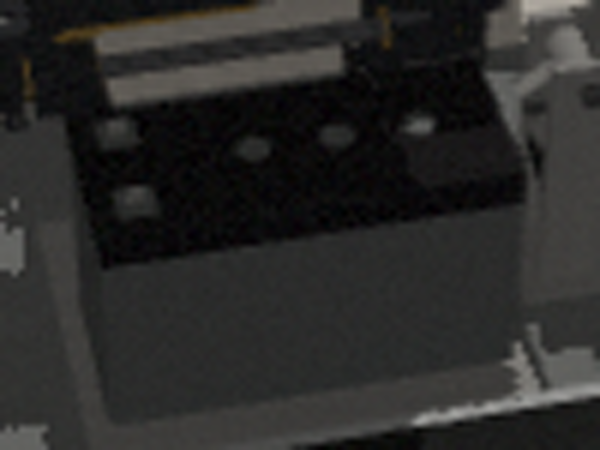

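Once backed off, the force is zero, so it was only friction on the back face. The battery is upright, with ~28 mm to go. I go 2 mm lower and keep pushing slowly.

```bash
python3 -m crank '{"translation":[[0,0,-0.004],[0.006,-0.001,-0.004],[0.011,-0.001,-0.004],[0.016,-0.002,-0.004],[0.021,-0.003,-0.004],[0.026,-0.003,-0.004],[0.031,-0.004,-0.004],[0.036,-0.004,-0.004]],"yaw":[0,0,0,0,0,0,0,0]}'; python3 st.py
python3 -m crank '{"translation":[[0.005,-0.001,0],[0.01,-0.001,0],[0.014,-0.002,0]],"yaw":[0,0,0]}'; python3 st.py
```

```text
t: 14.98
position: [0.5083, 0.0246, 0.1246]
orientation: [-0.003, 0.058, 0.998, 0.0]
ft_force: [-10.5, 0.3, 8.7]
grip_width: 0.0879
t 14.97 tcp [0.5083 0.0246 0.1246] unit xy -0.0889 -0.0118 jaw-unit deg 90.1 F [-10.5   0.3   8.7] w 0.0879
t: 15.35
position: [0.5153, 0.0238, 0.1246]
orientation: [-0.003, 0.058, 0.998, 0.0]
ft_force: [-11.9, 1.3, 8.6]
grip_width: 0.0881
t 15.35 tcp [0.5153 0.0238 0.1246] unit xy -0.0818 -0.0118 jaw-unit deg 90.1 F [-11.9   1.3   8.6] w 0.0881
```

```bash
python3 -m crank '{"translation":[[0.003,0,0],[0.006,-0.001,0],[0.009,-0.001,0]],"yaw":[0,0,0]}'; python3 st.py
python3 -m crank '{"translation":[[0.002,0,0],[0.004,0,0]],"yaw":[0,0]}'; python3 st.py
python3 -m crank '{"translation":[[0.002,0,0]],"yaw":[0]}'; python3 st.py
```

```text
t: 15.72
position: [0.5198, 0.0232, 0.1246]
orientation: [-0.003, 0.058, 0.998, 0.0]
ft_force: [-10.0, 0.6, 7.5]
grip_width: 0.0883
t 15.72 tcp [0.5198 0.0232 0.1246] unit xy -0.0773 -0.0119 jaw-unit deg 90.1 F [-10.    0.6   7.5] w 0.0883
t: 15.98
position: [0.5215, 0.0231, 0.1246]
orientation: [-0.004, 0.058, 0.998, 0.0]
ft_force: [-13.5, 1.4, 11.6]
grip_width: 0.0883
t 15.97 tcp [0.5215 0.0231 0.1246] unit xy -0.0756 -0.0118 jaw-unit deg 90.1 F [-13.5   1.4  11.6] w 0.0883
t: 16.1
position: [0.5218, 0.0231, 0.1246]
orientation: [-0.005, 0.058, 0.998, 0.0]
ft_force: [-18.0, -1.6, 14.8]
grip_width: 0.088
t 16.1 tcp [0.5218 0.0231 0.1246] unit xy -0.0754 -0.0117 jaw-unit deg 90.1 F [-18.   -1.6  14.8] w 0.088
```

Force is rising at the predicted position, so the base is against the edge. I hold, then back off and check.

```bash
python3 -m crank '{"translation":[[0.003,0,0],[0.003,0,0],[0.003,0,0]],"yaw":[0,0,0]}'; python3 st.py; python3 -m crank '{"translation":[[-0.008,0.001,0],[-0.016,0.002,0],[-0.016,0.002,0],[-0.016,0.002,0]],"yaw":[0,0,0,0]}';python3 - <<'E'
from h import *
p=env.capture("scene");up(p,"pics/s8.png",270,190,370,275,6)
for q in("battery","battery_mid"):
    r=env.spot_point(p,q);print(q,[(round(d["conf"],2),[round(float(v),3) for v in d["xyz"]]) for d in r[:3]])
q=np.load("unit.npy");c,n=np.cos(q[2]),np.sin(q[2])
print("exp",q[:2]+np.array([c,n])*-.0325)
E
```

```text
t: 16.48
position: [0.5221, 0.0232, 0.1243]
orientation: [-0.006, 0.058, 0.998, 0.0]
ft_force: [-21.2, -0.3, 16.9]
grip_width: 0.0884
t 16.48 tcp [0.5221 0.0232 0.1243] unit xy -0.0751 -0.0116 jaw-unit deg 90.1 F [-21.2  -0.3  16.9] w 0.0884
t: 16.98
position: [0.5191, 0.0235, 0.1255]
orientation: [0.001, 0.059, 0.998, -0.0]
ft_force: [0.1, -0.3, -0.5]
grip_width: 0.0879
battery [(0.77, [0.282, 0.199, -0.004]), (0.66, [0.562, 0.031, 0.024])]
battery_mid [(0.66, [0.282, 0.193, 0.045])]
exp [0.56569577 0.02977808]
```

View pics/s8.png

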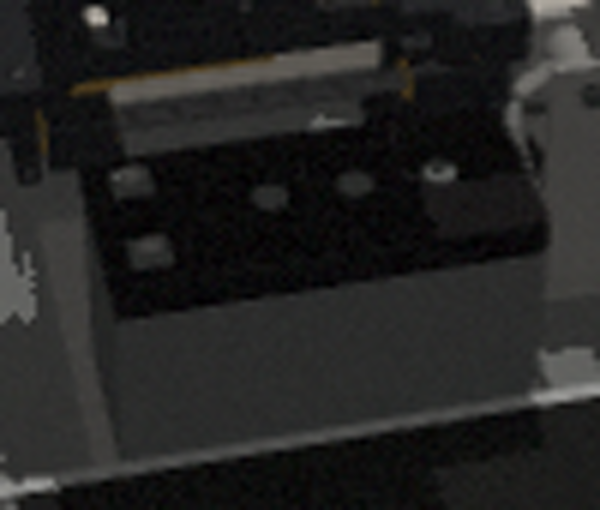

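```bash
python3 - <<'E'
from h import *
p=env.capture("scene");q=np.load("unit.npy");c,n=np.cos(q[2]),np.sin(q[2])
for a,b in((115,318),(548,250)):
    d=atz(p,270+a/6-.4,190+b/6-.4,.114)[:2]-q[:2];print(c*d[0]+n*d[1],-n*d[0]+c*d[1])
for h in(75,):
  for ph in np.arange(0,1.0,.1):
    print(round(ph,1),"dx,dz mm",np.round(-65*np.cos(ph)+(h-10)*np.sin(ph)+65,1),np.round(65*np.sin(ph)+(h-10)*(np.cos(ph)-1),1))
E
```

```text
0.010208264320093493 -0.07536134844280243
0.01049447966406007 0.07203779032978627
0.0 dx,dz mm 0.0 0.0
0.1 dx,dz mm 6.8 6.2
0.2 dx,dz mm 14.2 11.6
0.3 dx,dz mm 22.1 16.3
0.4 dx,dz mm 30.4 20.2
0.5 dx,dz mm 39.1 23.2
0.6 dx,dz mm 48.1 25.3
0.7 dx,dz mm 57.2 26.6
0.8 dx,dz mm 66.3 26.9
0.9 dx,dz mm 75.5 26.3
```

The base is at the edge: the lid front has moved 40 mm and is square within 0.3 mm across its width. I raise the tips to 75 mm above the battery's base and tip in small arc steps.

```bash
python3 -m crank '{"translation":[[-0.006,0.001,0.03],[-0.006,0.001,0.067],[0,0,0.067],[0,0,0.067]],"yaw":[0,0,0,0]}'; python3 st.py; python3 -m crank '{"translation":[[0.004,0,0],[0.008,-0.001,0.002],[0.014,-0.002,0.007],[0.02,-0.002,0.012]],"yaw":[0,0,0,0]}'; python3 st.py
```

```text
t: 17.68
position: [0.5188, 0.0236, 0.1589]
orientation: [0.0, 0.059, 0.998, -0.0]
ft_force: [0.7, 0.8, 0.3]
grip_width: 0.0881
t 17.68 tcp [0.5188 0.0236 0.1589] unit xy -0.0784 -0.0117 jaw-unit deg 90.0 F [0.7 0.8 0.3] w 0.0881
t: 18.18
position: [0.5281, 0.0227, 0.1643]
orientation: [-0.001, 0.058, 0.998, 0.0]
ft_force: [-4.7, 0.2, -0.5]
grip_width: 0.0882
t 18.18 tcp [0.5281 0.0227 0.1643] unit xy -0.069 -0.0114 jaw-unit deg 90.0 F [-4.7  0.2 -0.5] w 0.0882
```

```bash
python3 -m crank '{"translation":[[0.007,-0.001,0.006],[0.015,-0.002,0.011],[0.023,-0.003,0.016],[0.03,-0.004,0.02]],"yaw":[0,0,0,0]}'; python3 st.py;python3 -m crank '{"translation":[[0.008,-0.001,0.004],[0.016,-0.002,0.008],[0.025,-0.003,0.011],[0.034,-0.004,0.014]],"yaw":[0,0,0,0]}'; python3 st.py; python3 - <<'E'
from h import *
p=env.capture("scene");up(p,"pics/s9.png",240,150,420,325,3.4)
E
```

```text
t: 18.68
position: [0.5442, 0.0205, 0.1751]
orientation: [0.0, 0.059, 0.998, -0.0]
ft_force: [-2.1, 0.7, -0.3]
grip_width: 0.0881
t 18.68 tcp [0.5442 0.0205 0.1751] unit xy -0.0528 -0.0117 jaw-unit deg 90.0 F [-2.1  0.7 -0.3] w 0.0881
t: 19.18
position: [0.5611, 0.0185, 0.1819]
orientation: [0.0, 0.059, 0.998, -0.0]
ft_force: [-2.1, -0.5, -0.3]
grip_width: 0.0881
t 19.18 tcp [0.5611 0.0185 0.1819] unit xy -0.0358 -0.0118 jaw-unit deg 90.0 F [-2.1 -0.5 -0.3] w 0.0881
```

View pics/s9.png

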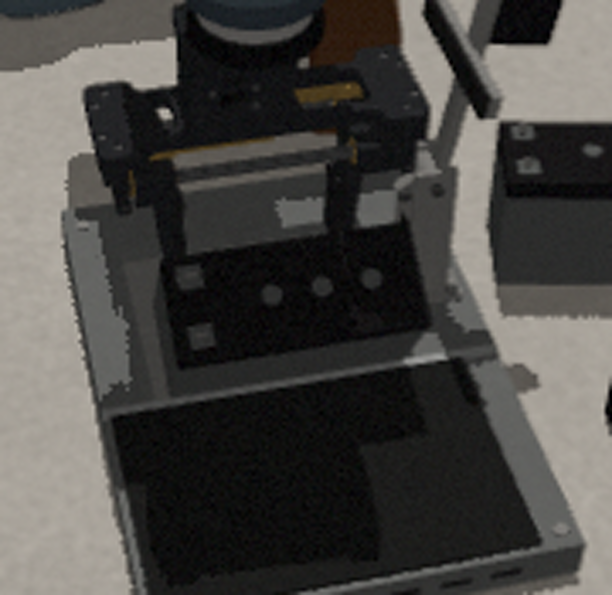

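It is leaning about 25°, square, with both fingers on its back (crop (170,230), (340,220)). Continue.

```bash
python3 -m crank '{"translation":[[0.009,-0.001,0.003],[0.018,-0.002,0.005],[0.027,-0.003,0.007],[0.036,-0.004,0.008]],"yaw":[0,0,0,0]}'; python3 st.py;python3 -m crank '{"translation":[[0.009,-0.001,0.001],[0.018,-0.002,0.002],[0.018,-0.002,0.002]],"yaw":[0,0,0]}'; python3 st.py; python3 - <<'E'
from h import *
p=env.capture("scene");up(p,"pics/s10.png",240,150,420,325,3.4)
E
```

```text
t: 19.73
position: [0.5791, 0.0166, 0.1859]
orientation: [0.0, 0.059, 0.998, -0.0]
ft_force: [0.0, -0.3, -0.1]
grip_width: 0.0881
t 19.73 tcp [0.5791 0.0166 0.1859] unit xy -0.0177 -0.0115 jaw-unit deg 90.0 F [ 0.  -0.3 -0.1] w 0.0881
t: 20.1
position: [0.588, 0.0155, 0.1868]
orientation: [0.0, 0.059, 0.998, -0.0]
ft_force: [-0.3, 0.2, 0.2]
grip_width: 0.0882
t 20.1 tcp [0.588  0.0155 0.1868] unit xy -0.0087 -0.0115 jaw-unit deg 90.0 F [-0.3  0.2  0.2] w 0.0882
```

View pics/s10.png

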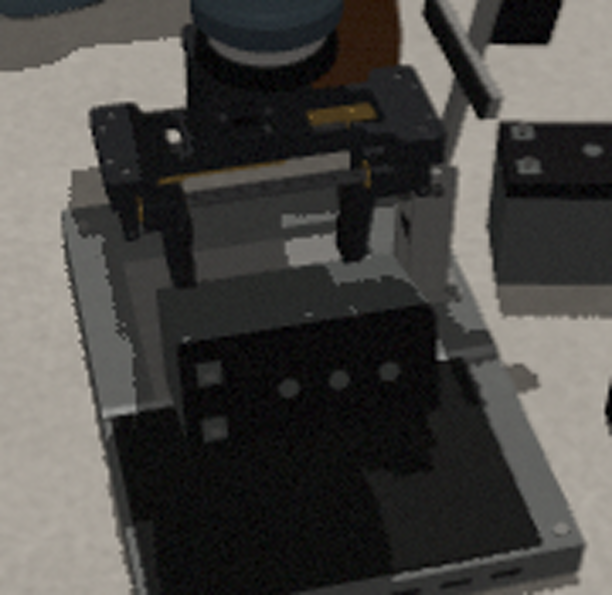

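It has fallen onto its front, terminals facing forward. I retreat up and back, then measure.

```bash
python3 -m crank '{"translation":[[0,0,0.1],[0,0,0.2],[0,0,0.3],[-0.1,0,0.35],[-0.2,0,0.35],[-0.3,0,0.35],[-0.4,0,0.35],[-0.4,0,0.35],[-0.4,0,0.35]],"yaw":[0,0,0,0,0,0,0,0,0]}';python3 - <<'E'
from h import *
q=np.load("unit.npy");c,n=np.cos(q[2]),np.sin(q[2])
for N in("top","scene"):
  p=env.capture(N)
  for Q in("battery","battery_mid","grip","spare","vial_rack","wash_bottle","screwdriver"):
    for d in env.spot_point(p,Q)[:3]:
      X=np.array(d["xyz"]);e=X[:2]-q[:2];print(N,Q,round(d["conf"],2),X.round(3),"unit",round(c*e[0]+n*e[1],3),round(-n*e[0]+c*e[1],3))
  up(p,f"pics/{N}11.png",*((240,100,380,260,3.7) if N=="top" else (240,150,420,325,3.4)))
E
```

```text
t: 21.28
position: [0.388, 0.0155, 0.3623]
orientation: [0.001, 0.059, 0.998, -0.0]
ft_force: [-0.5, -0.4, -1.1]
grip_width: 0.088
top battery 0.77 [0.574 0.033 0.067] unit -0.025 0.004
top battery 0.64 [0.621 0.025 0.061] unit 0.023 0.002
top battery 0.63 [0.279 0.196 0.   ] unit -0.337 0.132
top battery_mid 0.97 [0.62  0.021 0.062] unit 0.023 -0.002
top battery_mid 0.9 [0.283 0.194 0.049] unit -0.333 0.13
top battery_mid 0.18 [0.574 0.036 0.065] unit -0.025 0.007
top grip 0.78 [0.547 0.197 0.233] unit -0.071 0.164
top spare 0.61 [ 0.53   0.283 -0.   ] unit -0.097 0.247
top vial_rack 0.94 [0.713 0.27  0.002] unit 0.086 0.256
top vial_rack 0.67 [0.598 0.025 0.032] unit -0.0 -0.001
top wash_bottle 0.66 [ 0.468 -0.209 -0.001] unit -0.101 -0.249
top screwdriver 0.73 [ 0.666 -0.194 -0.   ] unit 0.094 -0.21
scene battery 0.98 [ 0.281  0.199 -0.003] unit -0.335 0.135
scene battery 0.69 [0.574 0.03  0.068] unit -0.025 0.001
scene battery_mid 0.67 [0.283 0.196 0.048] unit -0.333 0.131
scene battery_mid 0.58 [0.621 0.025 0.063] unit 0.023 0.002
scene grip 0.62 [0.546 0.197 0.229] unit -0.072 0.164
scene spare 0.91 [ 0.528  0.282 -0.001] unit -0.099 0.246
scene vial_rack 0.95 [ 0.716  0.268 -0.002] unit 0.089 0.254
scene wash_bottle 0.76 [ 0.472 -0.214  0.004] unit -0.097 -0.253
scene screwdriver 0.76 [ 0.667 -0.192  0.   ] unit 0.094 -0.208
scene screwdriver 0.7 [0.541 0.145 0.121] unit -0.071 0.112
```

View pics/scene11.png

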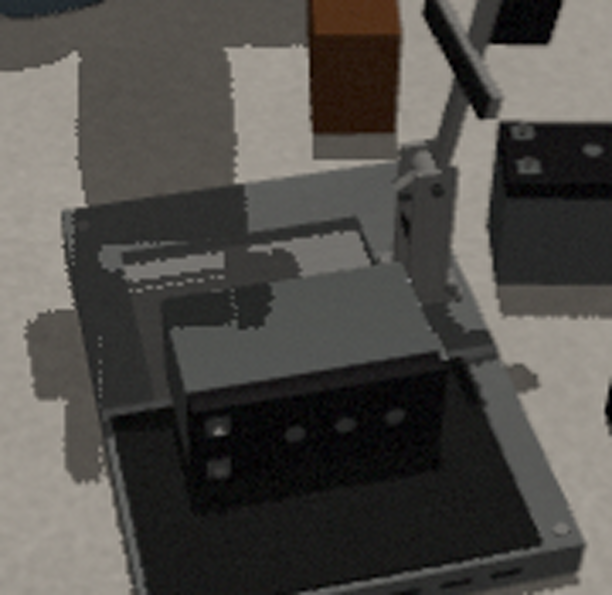

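View pics/top11.png

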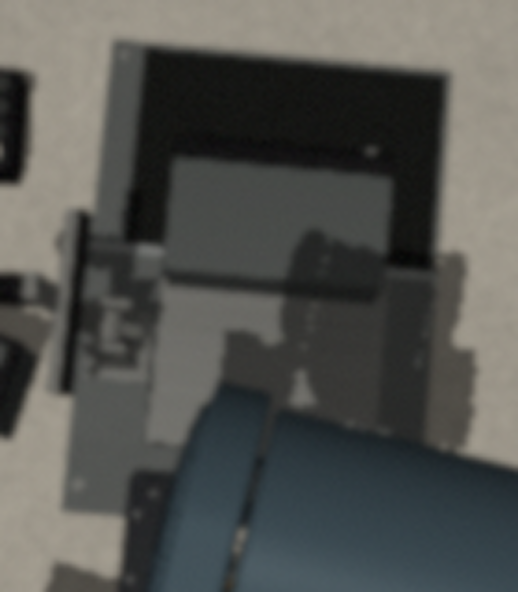

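The battery lies flat and square, with its base at x ≈ -25 mm (limits -36 to 30) and its middle at +23 mm. The arm is open and the other things are where they were. Handing in.

```bash
python3 -c "
from station import env
print(env.job_done())"
```

```text
the job is handed in; nothing more can be done
None
```

The battery now lies flat on its front face on the rubber deck with its terminals facing away from the well. The hold-down arm stands open by itself. The job was handed in at about 21 s.

- **Hold-down arm:** I gripped the fin at 14 mm, followed its arc to about 1.5 rad and let go. It stayed fully open, and both cameras put the grip at about x -71, y 164, z 231 mm of the unit, which matches about 1.75 rad.
- **Slide:** I pushed the battery about 41 mm forward with both open fingers, at most about 27 N at the wrist. It stopped at the edge, upright and square.
- **Tip:** I pushed about 75 mm up its back while rising with it, with about 5 N at most. It fell over by itself, square to the unit.

**Last checks:**
- **Battery:** both cameras put its base at x ≈ -25 mm (allowed -36 to 30) and its middle at +23 mm.
- **Other things:** the spare, vial rack, bottle and screwdriver are within about 4 mm of where they started, which is the networks' accuracy.
- **Robot:** it is well clear and touches nothing.

**Disagreements:**
- During the slide there was an unexpected upward force of about 9 N on the tool, 17 N at the edge. I put it down to friction on the battery's back, because it vanished when I backed off.
- My pixel estimate of the lid's front edge was about 10 mm too far forward, before and after the slide. I therefore confirmed the edge contact from how far the lid moved and from the rise in force.

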